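Swap the wrong lid on a packed storage tote for the one that fits

ROBOT

A 6-joint arm with a two-finger parallel gripper is mounted at the origin on the work surface. World frame = base frame: x ahead of the robot, y to its left, z up, the work surface at z = 0. Lengths are in mm, angles in rad, forces in N, time in s.
With the tool pointing down it reaches from about 250 to 775 mm from the base axis. Payload 4 kg.
Tool frame: the origin (TCP) lies at the very end of the fingers, on their centre line; the grasp point (between the pads) lies 19 mm behind it; z points along the fingers, y is the line along which they close (so a half turn about z gives the same grasp; the last joint's range is limited). The gripper opens to 85 mm and grips with 20 to 120 N. Pads are 22 mm wide; open, the fingers measure 114 mm over their backs; the gripper's body (76 mm by 85 mm) begins 54 mm behind the grasp point. The pads swing forward as they close: fully open they stand 13 mm farther back than shut.
Start: joints at [1.008, 0.087, 1.371, -0, 1.684, -0.103], TCP at [244.084, 492.89, 231.341] pointing down, gripper open.
Joint ranges: [-3.1, 3.1], [-0.76, 2.03], [0.27, 2.55], [-1.08, 4.22], [0.17, 2.65], [-2.57, 2.57]. Speed limits (rad/s): [2.79, 2.79, 3.14, 3.14, 3.14, 3.14].

INTERFACE

Orientations are given as a rotation vector (axis times angle).
In Python, from workcell import env gives the robot as it stands.
- The arm moves only by the shell command python3 inch.py [FORCE], which reads ROWS from standard input. ROWS is one flat JSON list of numbers that holds 1 to 10 rows one after another, with no inner brackets; each row has 7 numbers: dx, dy, dz in shares of the most that a row can go, 1 being 50 mm, then a rotation vector rx, ry, rz in units of 0.05 rad, then the finger opening in mm; each row shifts and turns the commanded pose from where the row before left it, along the tool's axes as they then stand; what a row does not reach is not made up. A row lasts 1/10 s, in which the tool goes at most 50 mm and 0.15 rad, less where a joint would pass 70% of its speed; a pose out of reach is approached as far as the arm can. The fingers move at their own pace and stop on an object; FORCE is the grip in N (left out, the last holds). Time passes only in rows, so rows that do not move let the fingers close. It prints the time, the measured TCP pose, the force, the opening and the grip force at its end. Input that does not fit is refused with a message, and nothing moves.
- env.read_state(): the state, without advancing time (a new reading comes with each control period).
- env.capture(name): name is "scene" or "top" or "wrist"; returns a dict with "color" (384x512x3 uint8, red, green, blue), "intrinsics" (3x3 intrinsics, pixels), "distortion" ([k1, k2, p1, p2, k3] as OpenCV has them; the pictures are not rectified), "pose" (4x4, takes a point from camera to world coordinates). Camera axes: x right, y down, z forward; pixel columns grow to the right and rows downward; lengths in mm; the calibration is good to about 2 mm. A picture is of the moment at which its call begins. There is no depth.
- env.close_job(): hands the job in; it is judged then, once.
The state is a dict: "time_s": time; "q": joint angles; "qvel": joint speeds; "effort": joint torques, N m; "eef_pos": TCP position; "tool_rot": TCP orientation; "force": force on the tool from outside, world axes, zero at the start; "torque": the same for the moment, N m; "width": finger opening in mm; "grip_force": force on a finger pad.
Only numpy, scipy, OpenCV 4.12 (cv2) and the standard library are available. Lean on these libraries where they do the work, as an engineer would, in place of code of your own. Each camera call takes 0.05 s, during which the arm holds its last target. There are 200 camera calls.

TASK

One of the two packed totes has an oversize lid lying loose on it. Put that lid away in a free place of the sloping lid rack, lying flat with its foot on the lip, and close that same tote with the one lid from the rack that fits it, fully home all round. Do not shift the totes, and leave the other lids and the things standing near them alone.

Things in the scene. Friction and masses are not known exactly. Their poses are not given: they have to be found in the camera images.
- tote_m_rim (a point): centre of the open top of a blue tote, level with its rim, 90 mm above the bench; x along its long side, z up. Rim 140 x 100 mm outside, a band 20 mm high; end lugs 23 to 33 mm below the rim stick out 7 mm more. Loose, 1.1 to 1.9 kg, packed to 22 mm or more below the rim. Of the two totes one wears the oversize lid at the start, the other stays open
- tote_s_rim (a point): centre of the open top of a blue tote, level with its rim, 90 mm above the bench; x along its long side, z up. Rim 122 x 85 mm outside, a band 20 mm high; end lugs 23 to 33 mm below the rim stick out 7 mm more. Loose, 1.1 to 1.9 kg, packed to 22 mm or more below the rim. Of the two totes one wears the oversize lid at the start, the other stays open
- lid_d_grip (a point): middle of the handle bar of a blue lid, outside 173 x 128 mm, opening inside its skirt 167 x 122 mm; at the start it lies loose on one of the totes, too big for either. x along the lid's long side and handle, y along its short side, z up out of the lid (it is the same turned end for end)
- lid_a_grip (a point): middle of the handle bar of a blue lid, outside 153 x 113 mm, opening inside its skirt 147 x 107 mm; in the rack at the start. x along the lid's long side and handle, y along its short side, z up out of the lid (it is the same turned end for end)
- lid_b_grip (a point): middle of the handle bar of a blue lid, outside 135 x 98 mm, opening inside its skirt 129 x 92 mm; in the rack at the start. x along the lid's long side and handle, y along its short side, z up out of the lid (it is the same turned end for end)
- lid_c_grip (a point): middle of the handle bar of a blue lid, outside 153 x 98 mm, opening inside its skirt 147 x 92 mm; in the rack at the start. x along the lid's long side and handle, y along its short side, z up out of the lid (it is the same turned end for end)
- lid_d: the lid of lid_d_grip; origin level with its skirt's lower edge, under its middle. All four lids look alike: 4 mm top plate, 14 mm skirt below it, 0.08 to 0.23 kg, grey bow handle: bar 74 mm long in x, 14 mm wide in y, 12 mm high, its middle 26 mm above the plate's top, 44 mm above the skirt's lower edge, and 30 mm above the rim when the lid is home (plate on the rim)
- deck: face of the fixed pine lid rack; origin on the face at the middle of its foot lip. x up the slope (35 degrees from level, away from the robot), y along the lip to the robot's left, z out of the face. 630 mm wide; foot 35 mm, top edge 145 mm above the bench. Lids lie skirt down, long side up the slope, short edge on the lip (x = 0, 18 mm high): grip point at z = 44 mm, x = half the lid's length
- rack: frame of the rack; origin on the bench below the deck's origin. The deck has four places side by side, middles at deck y = -232.5, -77.5, 77.5, 232.5 mm, parted by pairs of dowels 8 mm thick, 21 mm high at y = -310, -155, 0, 155, 310 mm (x = 30 and 150 mm). One place is empty at the start
- gap_mid (a point): point on the deck's face in the middle of the place that is empty at the start, 87 mm up the slope from the lip; axes as the deck's
- tube: bystander: upright cardboard mailing tube with white end caps, 65 mm across, 240 mm tall; origin under its middle
- carton: bystander: upright cardboard carton 60 x 75 x 85 mm high; origin under its middle
- jar: bystander: upright jar with a red cap, 64 mm across, 95 mm tall; origin under its middle

How it is judged (in metres and radians):
At the end, for the whole second after the job is handed in: The fitting lid is fully home on the tote that wore the oversize one (4 mm in height, 7 mm sideways, level to 3 degrees); the oversize lid lies flat in a free rack place, foot within 10 mm of the lip; the other lids moved under 15 mm; totes and bystanders moved under 20 mm, none tipped (((y of tote_m_rim in the frame of tote_s_rim below 0 m and x of lid_a_grip in the frame of tote_m_rim between -0.007 and 0.007 m and y of lid_a_grip in the frame of tote_m_rim between -0.007 and 0.007 m and z of lid_a_grip in the frame of tote_m_rim between 0.026 and 0.034 m and angle between the z axis of lid_a_grip and the z axis of tote_m_rim, either way round below 0.05 rad and angle between the x axis of lid_a_grip and the x axis of tote_m_rim, either way round below 0.08 rad and distance of each of lid_b_grip, lid_c_grip from where it was at the start of the episode below 0.015 m) or (y of tote_m_rim in the frame of tote_s_rim above 0 m and x of lid_b_grip in the frame of tote_s_rim between -0.007 and 0.007 m and y of lid_b_grip in the frame of tote_s_rim between -0.007 and 0.007 m and z of lid_b_grip in the frame of tote_s_rim between 0.026 and 0.034 m and angle between the z axis of lid_b_grip and the z axis of tote_s_rim, either way round below 0.05 rad and angle between the x axis of lid_b_grip and the x axis of tote_s_rim, either way round below 0.08 rad and distance of each of lid_a_grip, lid_c_grip from where it was at the start of the episode below 0.015 m)) and x of lid_d_grip in the frame of deck between 0.078 and 0.098 m and y of lid_d_grip in the frame of deck between -0.255 and 0.255 m and z of lid_d_grip in the frame of deck between 0.039 and 0.049 m and angle between the z axis of lid_d_grip and the z axis of deck, either way round below 0.07 rad and angle between the x axis of lid_d_grip and the x axis of deck, either way round below 0.15 rad and distance of each of tote_m_rim, tote_s_rim, tube, carton, jar from where it was at the start of the episode below 0.02 m and angle between each of tote_m_rim, tote_s_rim, tube, carton, jar's own z axis and vertical below 0.15 rad); the robot touches nothing.
It fails at once if a bystander is shifted more than 20 mm or tipped (distance of any of tube, carton, jar from where it was at the start of the episode above 0.02 m or angle between any of tube, carton, jar's own z axis and vertical above 0.3 rad).
It fails at once if a lid in the rack that does not fit that tote is shifted more than 20 mm (distance of lid_c_grip from where it was at the start of the episode above 0.02 m or (y of tote_m_rim in the frame of tote_s_rim below 0 m and distance of lid_b_grip from where it was at the start of the episode above 0.02 m) or (y of tote_m_rim in the frame of tote_s_rim above 0 m and distance of lid_a_grip from where it was at the start of the episode above 0.02 m)).
It fails at once if a tote is shifted more than 25 mm or tipped (distance of any of tote_m_rim, tote_s_rim from where it was at the start of the episode above 0.025 m or angle between any of tote_m_rim, tote_s_rim's own z axis and vertical above 0.15 rad).
It also fails if it takes over 64 s, if anything falls off the work surface, if the arm or the gripper's body presses on something with over 40 N, if the wrist force passes 120 N, or if a joint passes its speed limit or range.

## Working session

There is one attempt and no reset: what is moved stays moved. The work goes in short steps, Python scripts to look and compute and a shell command to move; the robot and the scene stay as the last step left them, time stands still between calls to the robot, and variables do not carry over. Pictures are saved under pics/ and viewed, at most 10 in all, crops included, and the job is handed in when it is done.

```bash
ls; mkdir -p pics; python3 - <<'E'
from workcell import env
import cv2,numpy as np
np.set_printoptions(suppress=True,precision=4)
for n in ["scene","top","wrist"]:
    c=env.capture(n); cv2.imwrite(f"pics/{n}0.png",c["color"][:,:,::-1]); np.savez(f"pics/{n}0.npz",**c)
    print(n,c["intrinsics"].tolist(),c["distortion"],c["pose"])
s=env.read_state();print(s["eef_pos"],s["tool_rot"],s["time_s"])
E
```

```text
inch.py
pics
workcell.py
scene [[487.5478338643056, 0.0, 258.73306036601645], [0.0, 487.5478338643056, 189.81824207415633], [0.0, 0.0, 1.0]] [-0.1629  0.      0.      0.      0.    ] [[   0.8216    0.3803   -0.4247 1137.7157]
 [   0.57     -0.5589    0.6023 -873.3665]
 [  -0.0083   -0.7369   -0.6759 1090.8851]
 [   0.        0.        0.        1.    ]]
top [[379.8535880637558, 0.0, 260.78587472879536], [0.0, 379.8535880637558, 185.57887507132367], [0.0, 0.0, 1.0]] [-0.0903  0.      0.      0.      0.    ] [[  0.0183  -0.9887   0.1488 361.4515]
 [ -0.9998  -0.0185  -0.0001  18.5827]
 [  0.0029  -0.1487  -0.9889 982.2792]
 [  0.       0.       0.       1.    ]]
wrist [[293.94296819200565, 0.0, 256.6062919677577], [0.0, 293.94296819200565, 191.7872967951841], [0.0, 0.0, 1.0]] [-0.075  0.     0.     0.     0.   ] [[  0.4439   0.8487   0.2876 170.0629]
 [  0.8961  -0.4195  -0.1452 529.7123]
 [ -0.0026   0.3222  -0.9467 373.2112]
 [  0.       0.       0.       1.    ]]
[243.8533 492.5387 230.3744] [-0.7158 -3.0584  0.0027] 0.15
```

View pics/scene0.png

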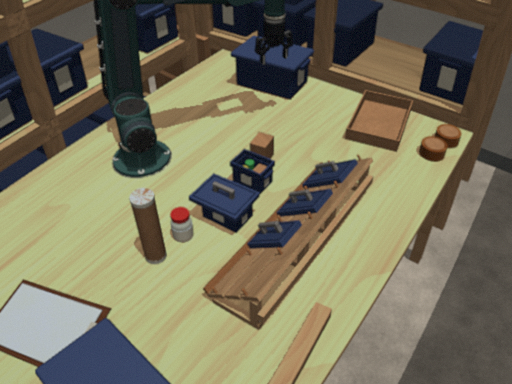

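View pics/top0.png

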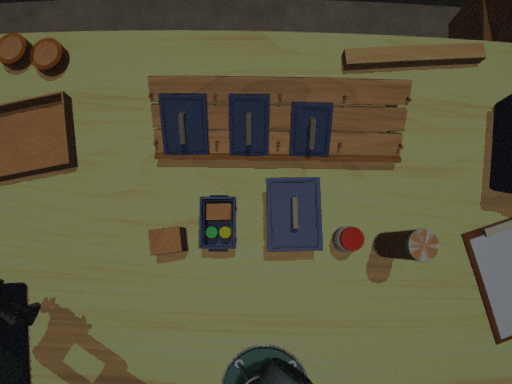

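The top view shows the loose lid at about (294,213) on the right-hand tote, the open tote at (218,222) and rack lids at (184,125), (249,125) and (312,130). The rightmost rack place (370,125) is empty. The jar is at (350,239), the tube at (410,245) and the carton at (167,240). The scene view agrees: loose lid handle at (223,187).

```bash
cat > h.py <<'E'
import cv2,numpy as np
from scipy.spatial.transform import Rotation as R
np.set_printoptions(suppress=True,precision=2)
def rays(c,px):
    p=cv2.undistortPoints(np.float64(px).reshape(-1,1,2),c["intrinsics"],c["distortion"]).reshape(-1,2)
    d=np.c_[p,np.ones(len(p))]@c["pose"][:3,:3].T
    return c["pose"][:3,3],d/np.linalg.norm(d,axis=1)[:,None]
def onplane(c,px,p0,n=(0,0,1)):
    o,d=rays(c,px); n=np.array(n,float)
    return o+d*(((np.array(p0)-o)@n)/(d@n))[:,None]
def tri(views):   # [(cap,px)...] -> point, residual
    A=[];b=[];L=[]
    for c,px in views:
        o,d=rays(c,px); M=np.eye(3)-np.outer(d[0],d[0]); A.append(M);b.append(M@o);L.append((M,o))
    x=np.linalg.lstsq(np.vstack(A),np.hstack(b),rcond=None)[0]
    return x,[round(float(np.linalg.norm(M@(x-o))),2) for M,o in L]
def hsv(c): return cv2.cvtColor(c["color"],cv2.COLOR_RGB2HSV)
def blobs(m,amin):
    cs,_=cv2.findContours(m.astype(np.uint8),cv2.RETR_EXTERNAL,cv2.CHAIN_APPROX_NONE)
    return [k for k in cs if cv2.contourArea(k)>=amin]
def blue(c):
    h=hsv(c); return ((h[...,0]>105)&(h[...,0]<135)&(h[...,1]>80))
def grab(env,n,name):
    c=env.capture(n); cv2.imwrite(f"pics/{name}.png",c["color"][:,:,::-1]); np.savez(f"pics/{name}.npz",**c); return c
E
python3 - <<'E'
from h import *
for n,pts in [("top",[(295,212),(283,212),(184,125),(184,110),(249,125),(312,130),(283,180),(218,199)]),("scene",[(223,187),(210,190),(330,170),(278,236)])]:
    c=dict(np.load(f"pics/{n}0.npz")); h=hsv(c)
    for p in pts: print(n,p,c["color"][p[1],p[0]],h[p[1],p[0]])
    print("blue")
    for k in blobs(blue(c),300): print(cv2.minAreaRect(k),cv2.contourArea(k))
    print("grey")
    hull=np.zeros(h.shape[:2],np.uint8)
    for k in blobs(blue(c),300): cv2.drawContours(hull,[cv2.convexHull(k)],-1,1,-1)
    for k in blobs((hull>0)&(h[...,1]<90)&(h[...,2]>60),15): print(cv2.minAreaRect(k),cv2.contourArea(k))
E
```

```text
top (295, 212) [98 93 86] [18 31 98]
top (283, 212) [51 61 79] [109  90  79]
top (184, 125) [29 30 35] [115  44  35]
top (184, 110) [33 40 58] [112 110  58]
top (249, 125) [66 64 60] [20 23 66]
top (312, 130) [68 63 59] [13 34 68]
top (283, 180) [50 59 76] [110  87  76]
top (218, 199) [12 16 22] [108 116  22]
blue
((217.5, 222.5), (35.0, 55.0), 0.0) 1708.0
((294.02203369140625, 213.72659301757812), (72.08811950683594, 53.85406494140625), 88.26429748535156) 3628.5
((310.8563232421875, 129.01698303222656), (39.95472717285156, 53.89131546020508), 2.726310968399048) 1989.0
((248.5, 124.5), (61.0, 39.0), 90.0) 2266.0
((183.42080688476562, 123.83711242675781), (62.5006103515625, 46.613853454589844), 87.27368927001953) 2642.5
grey
((217.5, 242.0), (6.0, 7.0), 90.0) 16.0
((209.0, 197.0), (2.0, 16.0), 90.0) 17.0
((294.5, 214.0), (72.0, 55.0), 90.0) 3753.0
((312.523681640625, 133.02618408203125), (4.544322967529297, 30.162321090698242), 2.8624050617218018) 102.0
((248.0, 128.5), (31.0, 4.0), 90.0) 97.0
((180.92739868164062, 127.53972625732422), (31.126808166503906, 5.218644142150879), 87.87889
[... 2458 characters left out ...]
56) 159.0
((7.0, 113.0), (28.0, 14.0), 90.0) 248.5
((300.5, 77.0), (5.0, 14.0), 0.0) 56.0
((446.5000305175781, 78.0), (15.522278785705566, 22.070741653442383), 14.03624439239502) 304.5
((63.081214904785156, 78.47611999511719), (22.855470657348633, 14.559781074523926), 73.61045837402344) 275.0
((235.25, 65.75), (20.39607810974121, 2.941741943359375), 78.69007110595703) 25.0
((161.2461700439453, 26.469226837158203), (20.589765548706055, 10.791020393371582), 82.87498474121094) 176.0
((275.66998291015625, 19.189998626708984), (6.505383014678955, 17.677669525146484), 81.8698959350586) 54.5
((227.56419372558594, 14.462388038635254), (19.623106002807617, 9.977849006652832), 86.18592071533203) 149.5
```

```bash
python3 - <<'E'
from h import *
T=dict(np.load("pics/top0.npz"));S=dict(np.load("pics/scene0.npz"))
def handle(c,box):
    x0,y0,x1,y1=box; a=c["color"].astype(int); m=np.zeros(a.shape[:2],bool)
    m[y0:y1,x0:x1]=(a[...,0]>=a[...,2])[y0:y1,x0:x1]
    k=max(blobs(m,10),key=cv2.contourArea); return cv2.minAreaRect(k)
ht=handle(T,(275,185,312,240)); hs=handle(S,(208,172,238,203)); print(ht,hs)
print("lid_d",tri([(T,ht[0]),(S,hs[0])]))
for nm,bt,bs in [("a",(172,100,194,150),(325,160,345,175)),("c",(240,100,258,150),(297,188,318,205)),("b",(303,105,320,155),(268,218,290,236))]:
    ht=handle(T,bt);print(nm,ht, onplane(T,[ht[0]],(0,0,150)))
    hs=handle(S,bs);print(hs,tri([(T,ht[0]),(S,hs[0])]))
# open tote rim, rack lip ends, deck edges, bystanders
k=max([k for k in blobs(blue(T),300)],key=lambda k:-abs(cv2.minAreaRect(k)[0][0]-217.5))
print("open tote", onplane(T,[[200,222],[235.5,222],[217.5,197],[217.5,250]],(0,0,90)))
print("lid d corners z108",onplane(T,cv2.boxPoints(((294.02,213.73),(72.1,53.9),88.26)),(0,0,108)))
print("rack lip front L/R",onplane(T,[[155,155],[400,159]],(0,0,50)),"top L/R",onplane(T,[[150,77],[410,81]],(0,0,145)))
E
```

```text
((294.6605224609375, 212.49429321289062), (31.158702850341797, 6.353092193603516), 87.95458984375) ((220.5, 176.0), (8.0, 25.0), 90.0)
lid_d (array([426.82, -56.7 , 159.63]), [0.93, 0.93])
a ((181.91033935546875, 127.92414855957031), (32.05555725097656, 6.80972957611084), 85.2363510131836) [[616.21 200.74 150.  ]]
((334.5, 165.0), (10.0, 19.0), 90.0) (array([642.45, 221.29, 104.6 ]), [15.25, 15.25])
c ((248.5, 128.0), (32.0, 5.0), 90.0) [[618.42  48.82 150.  ]]
((307.0, 193.5), (11.0, 20.0), 90.0) (array([640.7 ,  58.05, 109.08]), [11.98, 11.98])
b ((311.66632080078125, 132.50791931152344), (6.611556529998779, 31.20273780822754), 2.7263107299804688) [[610.74 -94.87 150.  ]]
((278.5, 224.5), (13.0, 21.0), 90.0) (array([635.38, -92.11, 105.43]), [14.19, 14.19])
open tote [[406.55 159.6   90.  ]
 [408.25  76.16  90.  ]
 [466.43 120.42  90.  ]
 [342.41 116.3   90.  ]]
lid d corners z108 [[ 509.87    6.65  108.  ]
 [ 516.16 -119.47  108.  ]
 [ 349.35 -124.01  108.  ]
 [ 343.75   -1.07  108.  ]]
rack lip front L/R [[ 574.91  287.5    50.  ]
 [ 576.7  -334.41   50.  ]] top L/R [[ 742.19  285.25  145.  ]
 [ 745.94 -332.29  145.  ]]
```

```bash
python3 - <<'E'
import cv2
t=cv2.imread("pics/top0.png")[60:270,140:440]; s=cv2.imread("pics/scene0.png")[140:330,185:385]
import numpy as np
cv2.imwrite("pics/crop1.png",cv2.resize(t,(780,546),interpolation=cv2.INTER_CUBIC))
E
```

```text
(no output)
```

View pics/crop1.png

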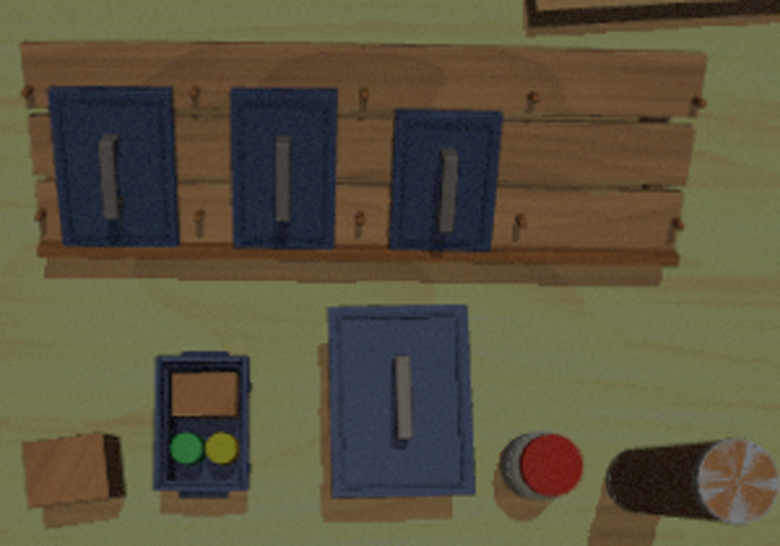

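The enlarged top view confirms the leftmost rack lid (113 wide) is lid a, the middle one c and the right one b. The open tote is about 84 mm wide, so it is tote s and the covered one is tote m, which needs lid a. Next I bring the wrist camera over lid d.

```bash
cat >> h.py <<'E'
DOWN=R.from_matrix(np.array([[-1,0,0],[0,1,0],[0,0,-1.]]))
def yaw(a): return R.from_rotvec([0,0,a])*DOWN
def deck(a=0,t=np.radians(35)): # tool facing the deck
    c,s=np.cos(t),np.sin(t); return R.from_rotvec([0,0,a])*R.from_matrix(np.array([[-c,0,s],[0,1,0],[-s,0,-c]]))
def go(st,pos=None,rot=None):
    r=R.from_rotvec(st["tool_rot"])
    print("t",st["time_s"],"tcp",np.array(st["eef_pos"]),"F",np.array(st["force"]),"w",st["width"])
    if pos is not None: print("shift now-axes",r.inv().apply(np.array(pos)-st["eef_pos"]))
    if rot is not None:
        print("turn",(r.inv()*rot).as_rotvec().round(4))
        if pos is not None: print("shift after turn",rot.inv().apply(np.array(pos)-st["eef_pos"]))
E
python3 - <<'E'
from h import *
from workcell import env
go(env.read_state(),(400,-57,300),yaw(0))
T=dict(np.load("pics/top0.npz"))
print("tube top",onplane(T,[[424,245]],(0,0,240)),"jar",onplane(T,[[351,239]],(0,0,95)),"carton",onplane(T,[[166,240]],(0,0,85)))
E
```

```text
t 0.15 tcp [243.85 492.54 230.37] F [ 0.34 -0.12 -0.37] w 85.35190698846188
shift now-axes [-383.78 -423.3   -68.93]
turn [-0.   -0.   -0.46]
shift after turn [-156.15 -549.54  -69.63]
tube top [[ 360.72 -305.3   240.  ]] jar [[ 372.98 -194.05   95.  ]] carton [[362.72 239.22  85.  ]]
```

Units first: shifts go in shares of 50 mm and turns go in units of 0.05 rad. So -14 mm is -0.28, -0.092 rad is -1.84.

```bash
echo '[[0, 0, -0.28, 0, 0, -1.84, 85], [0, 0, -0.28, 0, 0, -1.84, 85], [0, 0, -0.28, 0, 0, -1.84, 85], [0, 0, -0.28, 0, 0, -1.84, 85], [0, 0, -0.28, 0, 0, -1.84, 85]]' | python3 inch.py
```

```text
refused: ROWS must be one flat list, 7 numbers to a row, no inner brackets. Nothing was moved.
```

Wrong form. The message asks for one flat list, 7 numbers to a row, no inner brackets, so I'll send the same numbers that way.

```bash
echo '[0, 0, -0.28, 0, 0, -1.84, 85, 0, 0, -0.28, 0, 0, -1.84, 85, 0, 0, -0.28, 0, 0, -1.84, 85, 0, 0, -0.28, 0, 0, -1.84, 85, 0, 0, -0.28, 0, 0, -1.84, 85]' | python3 inch.py; echo '[-0.2, -0.72, 0, 0, 0, 0, 85, -0.2, -0.72, 0, 0, 0, 0, 85, -0.2, -0.72, 0, 0, 0, 0, 85, -0.2, -0.72, 0, 0, 0, 0, 85, -0.2, -0.72, 0, 0, 0, 0, 85, -0.2, -0.72, 0, 0, 0, 0, 85, -0.2, -0.72, 0, 0, 0, 0, 85, -0.2, -0.72, 0, 0, 0, 0, 85, -0.2, -0.72, 0, 0, 0, 0, 85, -0.2, -0.72, 0, 0, 0, 0, 85]' | python3 inch.py; echo '[-0.22, -0.74, 0, 0, 0, 0, 85, -0.22, -0.76, 0, 0, 0, 0, 85, -0.22, -0.76, 0, 0, 0, 0, 85, -0.22, -0.76, 0, 0, 0, 0, 85, -0.22, -0.76, 0, 0, 0, 0, 85, 0, 0, 0, 0, 0, 0, 85, 0, 0, 0, 0, 0, 0, 85]' | python3 inch.py
python3 - <<'E'
from h import *
from workcell import env
go(env.read_state(),(427,-57,200),yaw(0))
grab(env,"wrist","w1")
E
```

```text
time_s: 0.65
eef_pos: [244.0, 492.7, 301.4]
tool_rot: [0.006, -3.141, 0.001]
force: [-0.1, 0.1, 0.5]
width: 85.2
grip_force: 0.0
time_s: 1.65
eef_pos: [344.1, 131.5, 301.1]
tool_rot: [-0.001, 3.141, 0.0]
force: [1.5, -0.3, 0.4]
width: 84.7
grip_force: 0.0
time_s: 2.35
eef_pos: [399.0, -56.5, 300.8]
tool_rot: [-0.003, -3.14, -0.002]
force: [0.0, 0.3, 0.2]
width: 85.0
grip_force: 0.0
t 2.35 tcp [398.99 -56.53 300.75] F [0.04 0.28 0.22] w 85.0305871551002
shift now-axes [-28.15  -0.52 100.71]
turn [ 0. -0. -0.]
shift after turn [-28.01  -0.47 100.75]
```

View pics/w1.png

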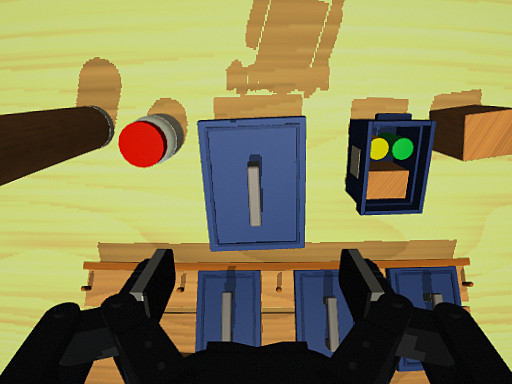

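Wrist view: lid d at (200–306, 117–250) with its handle along (255,165)–(255,225), the jar at (145,140) and the tote s rim at (350–435, 120–213). The rack is at the bottom. I'll take a second view lower down and triangulate.

Converted, 25 mm is 0.5, -7 mm is -0.14.

```bash
echo '[-0.14, 0, 0.5, 0, 0, 0, 85, -0.14, 0, 0.5, 0, 0, 0, 85, -0.14, 0, 0.5, 0, 0, 0, 85, -0.14, 0, 0.5, 0, 0, 0, 85, 0, 0, 0, 0, 0, 0, 85, 0, 0, 0, 0, 0, 0, 85]' | python3 inch.py
cat >> h.py <<'E'
def handle(c,box,vmin=60):
    x0,y0,x1,y1=box; a=c["color"].astype(int); m=np.zeros(a.shape[:2],bool)
    m[y0:y1,x0:x1]=((a[...,0]>=a[...,2])&(a[...,0]>vmin))[y0:y1,x0:x1]
    k=max(blobs(m,10),key=cv2.contourArea)
    (cx,cy),(w,h),an=cv2.minAreaRect(k); q=cv2.boxPoints(((cx,cy),(w,h),an))
    d=[np.linalg.norm(q[1]-q[0]),np.linalg.norm(q[2]-q[1])]
    e=((q[0]+q[1])/2,(q[2]+q[3])/2) if d[0]<d[1] else ((q[1]+q[2])/2,(q[3]+q[0])/2)
    return np.array([cx,cy]),np.array(sorted(e,key=lambda p:p[1])),(w,h)
E
python3 - <<'E'
from h import *
from workcell import env
go(env.read_state())
c2=grab(env,"wrist","w2");c1=dict(np.load("pics/w1.npz"));T=dict(np.load("pics/top0.npz"));S=dict(np.load("pics/scene0.npz"))
a=handle(c1,(225,145,280,235));print(a)
p=c2["pose"]; 
# predict where in c2
P,_=cv2.projectPoints(np.array([[427.,-57,126]]),cv2.Rodrigues(p[:3,:3].T)[0],-p[:3,:3].T@p[:3,3],c2["intrinsics"],c2["distortion"]);x,y=P.ravel().astype(int);print(x,y)
b=handle(c2,(x-30,y-70,x+30,y+70));print(b)
t=handle(T,(275,185,312,240));s=handle(S,(208,176,240,200),100);print(t,s)
print("w1w2",tri([(c1,a[0]),(c2,b[0])]),"all w+top",tri([(c1,a[0]),(c2,b[0]),(T,t[0])]))
for i in (0,1): print("end",tri([(c1,a[1][i]),(c2,b[1][i])]))
for c,h in((c1,a),(c2,b)):
  e=onplane(c,h[1],(0,0,126));print(e,np.degrees(np.arctan2(*(e[1]-e[0])[1::-1])))
  e=onplane(T,t[1],(0,0,126));print(e.mean(0))
E
```

```text
time_s: 3.0
eef_pos: [426.9, -54.9, 201.7]
tool_rot: [0.004, -3.141, -0.001]
force: [0.3, -0.3, 0.0]
width: 84.9
grip_force: 0.0
t 3.0 tcp [426.88 -54.92 201.69] F [ 0.27 -0.28  0.04] w 84.93009197411511
(array([254.05, 195.44]), array([[252.48, 165.71],
       [255.61, 225.18]], dtype=float32), (59.54916000366211, 11.825736999511719))
253 201
(array([250.53, 203.87]), array([[248.97, 161.78],
       [252.09, 245.96]], dtype=float32), (84.23854064941406, 17.136398315429688))
(array([295.02, 212.48]), array([[294.28, 196.89],
       [295.76, 228.06]], dtype=float32), (31.20273780822754, 5.517557144165039)) (array([223.02, 186.45]), array([[213.34, 182.21],
       [232.7 , 190.68]], dtype=float32), (21.12887954711914, 2.748471975326538))
w1w2 (array([426.  , -59.43, 133.56]), [0.13, 0.13]) all w+top (array([430.47, -59.85, 121.7 ]), [0.49, 0.08, 0.52])
end (array([404.43, -61.72,  82.62]), [0.22, 0.22])
end (array([462.29, -58.05, 134.17]), [0.39, 0.39])
[[393.76 -60.94 126.  ]
 [466.2  -57.7  126.  ]] 2.561858974665014
[430.47 -59.96 126.  ]
[[394.62 -60.75 126.  ]
 [466.79 -58.57 126.  ]] 1.723449316126582
[430.47 -59.96 126.  ]
```

View pics/w2.png

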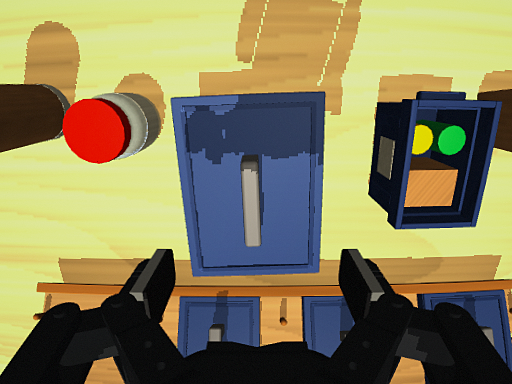

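Second view: handle top face at (250,162)–(252,246), with clear space on both sides. Handle centre comes out at (430.5,-59.8), bar about z=120, yaw about 2°. I'll grasp it now.

```bash
python3 - <<'E'
from h import *
from workcell import env
go(env.read_state(),(430.5,-59.8,102.5),yaw(0.035))
E
```

```text
t 3.05 tcp [427.44 -55.3  202.75] F [ 0.2  -0.34  0.97] w 85.1201667453006
shift now-axes [ -2.87  -4.48 100.25]
turn [-0.    0.   -0.03]
shift after turn [ -2.9   -4.61 100.25]
```

Converted, -1 mm is -0.02, 20 mm is 0.4, -0.035 rad is -0.7.

```bash
echo '[0, 0, 0, 0, 0, -0.7, 85, -0.02, -0.03, 0.4, 0, 0, 0, 85, -0.02, -0.03, 0.4, 0, 0, 0, 85, -0.02, -0.03, 0.4, 0, 0, 0, 85, 0, 0, 0.4, 0, 0, 0, 60, 0, 0, 0.2, 0, 0, 0, 50, 0, 0, 0.2, 0, 0, 0, 40, 0, 0, 0, 0, 0, 0, 30, 0, 0, 0, 0, 0, 0, 20, 0, 0, 0, 0, 0, 0, 10]' | python3 inch.py 60; echo '[0, 0, 0, 0, 0, 0, 5, 0, 0, 0, 0, 0, 0, 5, 0, 0, 0, 0, 0, 0, 5, 0, 0, 0, 0, 0, 0, 5]' | python3 inch.py 60
```

```text
time_s: 4.05
eef_pos: [431.3, -60.7, 102.8]
tool_rot: [-0.055, 3.139, -0.001]
force: [-0.1, -0.1, 0.0]
width: 12.6
grip_force: 59.4
time_s: 4.45
eef_pos: [431.3, -60.7, 102.7]
tool_rot: [-0.055, 3.138, -0.001]
force: [0.1, 0.2, 5.1]
width: 12.8
grip_force: 60.3
```

Converted, -25 mm is -0.5, -5 mm is -0.1.

```bash
echo '[0, 0, -0.1, 0, 0, 0, 5, 0, 0, -0.3, 0, 0, 0, 5, 0, 0, -0.5, 0, 0, 0, 5, 0, 0, -0.5, 0, 0, 0, 5, 0, 0, -0.5, 0, 0, 0, 5, 0, 0, -0.5, 0, 0, 0, 5, 0, 0, -0.5, 0, 0, 0, 5, 0, 0, -0.5, 0, 0, 0, 5, 0, 0, -0.2, 0, 0, 0, 5, 0, 0, 0, 0, 0, 0, 5]' | python3 inch.py
python3 - <<'E'
from h import *
from workcell import env
c3=grab(env,"wrist","w3"); go(env.read_state())
T=dict(np.load("pics/top0.npz"));S=dict(np.load("pics/scene0.npz"));W=dict(np.load("pics/w1.npz"));s=35*np.pi/180
for nm,bt,bs in [("a",(174,108,190,146),(315,158,345,180)),("c",(242,108,256,146),(290,190,320,210)),("b",(306,112,320,150),(264,222,292,240))]:
    t=handle(T,bt,50); a=S["color"].astype(int)[bs[1]:bs[3],bs[0]:bs[2]]
    e=onplane(T,t[1],(0,0,120)) ; print(nm,t[0],t[2],t[1].ravel(),onplane(T,[t[0]],(0,0,120)))
# lip: orange bright in top & wrist
def lip(c,box):
    x0,y0,x1,y1=box;h=hsv(c)[y0:y1,x0:x1].astype(int);sub=c["color"][y0:y1,x0:x1].astype(int);return h,sub
for x in (220,280,345,380): print("top col",x,[tuple(T["color"][y,x]) for y in range(148,170,1)])
for x in (150,320): print("w1 col",x,[tuple(W["color"][y,x]) for y in range(236,276,2)])
im=cv2.imread("pics/scene0.png")[140:330,190:390];cv2.imwrite("pics/crop2.png",cv2.resize(im,(620,589),interpolation=cv2.INTER_CUBIC))
E
```

```text
time_s: 5.45
eef_pos: [430.8, -60.6, 282.3]
tool_rot: [-0.055, 3.139, -0.001]
force: [0.5, -0.1, -1.4]
width: 12.8
grip_force: 59.5
t 5.5 tcp [430.27 -60.48 280.8 ] F [-0.35  0.65 -1.35] w 12.435386377149488
a [181.  127.5] (31.0, 6.0) [181. 112. 181. 143.] [[626.4  209.53 120.  ]]
c [248.5 128. ] (32.0, 5.0) [248.5 112.  248.5 144. ] [[627.68  49.91 120.  ]]
b [312.19 132.53] (5.572803020477295, 31.16926383972168) [312.79 116.95 311.59 148.1 ] [[ 619.7 -100.2  120. ]]
top col 220 [(np.uint8(113), np.uint8(85), np.uint8(56)), (np.uint8(111), np.uint8(84), np.uint8(54)), (np.uint8(113), np.uint8(83), np.uint8(54)), (np.uint8(111), np.uint8(84), np.uint8(54)), (np.uint8(114), np.uint8(87), np.uint8(58)), (np.uint8(85), np.uint8(59), np.uint8(33)), (np.uint8(80), np.uint8(53), np.uint8(31)), (np.uint8(90), np.uint8(55), np.uint8(25)), (np.uint8(88), np.uint8(56), np.uint8(29)), (np.uint8(89), np.uint8(56), np.uint8(33)), (np.uint8(86), np.uint8(55), np.uint8(30)), (np.uint8(90), np.uint8(62), np.uint8(35)), (np.uint8(97), np.uint8(75), np.uint8(50)), (np.uint8(95), np.uint8(73), np.uint
[... 4475 characters left out ...]
132), np.uint8(67)), (np.uint8(182), np.uint8(137), np.uint8(68)), (np.uint8(169), np.uint8(128), np.uint8(62)), (np.uint8(175), np.uint8(132), np.uint8(68)), (np.uint8(174), np.uint8(132), np.uint8(66)), (np.uint8(178), np.uint8(135), np.uint8(69)), (np.uint8(164), np.uint8(123), np.uint8(61)), (np.uint8(167), np.uint8(126), np.uint8(64)), (np.uint8(165), np.uint8(126), np.uint8(65)), (np.uint8(153), np.uint8(80), np.uint8(22)), (np.uint8(157), np.uint8(86), np.uint8(26)), (np.uint8(157), np.uint8(89), np.uint8(29)), (np.uint8(167), np.uint8(91), np.uint8(20)), (np.uint8(22), np.uint8(48), np.uint8(94)), (np.uint8(37), np.uint8(52), np.uint8(86)), (np.uint8(42), np.uint8(57), np.uint8(94))]
```

View pics/crop2.png

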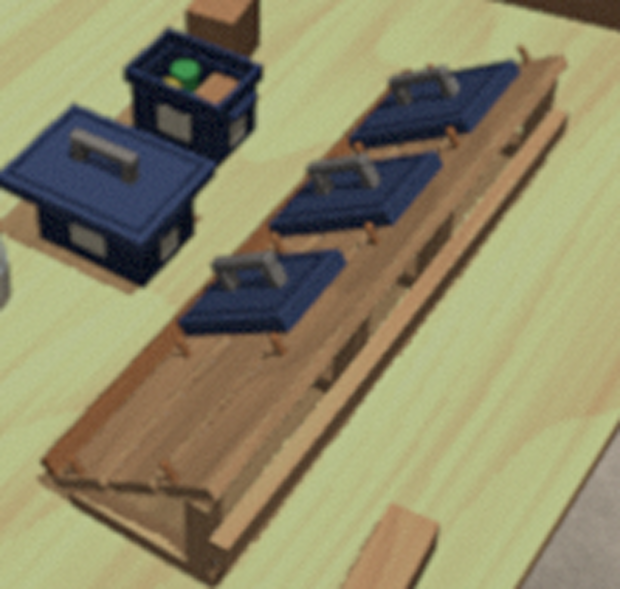

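View pics/w3.png

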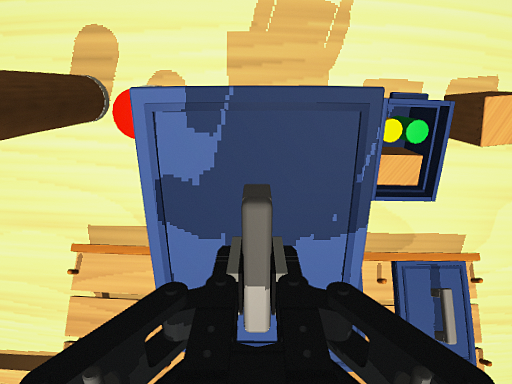

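The scene crop shows the dowels round the empty place as lower pair (213,290), (248,252) and upper pair (244,292), (280,251). In the wrist view the lid hangs level, gripped mid-handle at (257,265). Now I triangulate the rack.

```bash
python3 - <<'E'
from h import *
T=dict(np.load("pics/top0.npz"));S=dict(np.load("pics/scene0.npz"));W=dict(np.load("pics/w1.npz"));W3=dict(np.load("pics/w3.npz"))
t=lambda x,y:(140+x/2.6,60+y/2.6); s=lambda x,y:(190+x/3.1,140+y/3.1)
D={}
for n,a,b in [("low310",(678,224),(70,467)),("up310",(700,102),(168,470)),("low155",(520,221),(181,347)),("up155",(533,98),(278,343)),("low0",(360,219),(277,240)),("up0",(364,98),(371,234)),("up-155",(195,97),(451,137)),
 ("lipR",(679,258),(45,466)),("topR",(707,57),(214,497)),("topL",(22,43),(566,62)),
 ("hA",(109,178),(424,84)),("hC",(282,179),(344,172)),("hB",(449,190),(249,269))]:
    print(n,*tri([(T,t(*a)),(S,s(*b))]))
# lid a handle in w3+top
h=W3["color"].astype(int)
k=handle(W3,(425,280,470,352),90);print(k)
print("hA top z50",tri([(W3,k[0]),(T,t(109,178))]))
E
```

```text
low310 [ 608.74 -335.26   56.64] [0.12, 0.12]
up310 [ 708.12 -333.08  128.51] [2.18, 2.18]
low155 [ 608.52 -178.07   57.65] [1.31, 1.31]
up155 [ 707.55 -176.82  127.22] [2.41, 2.41]
low0 [607.41 -22.06  60.63] [2.63, 2.63]
up0 [705.42 -21.45 123.97] [3.02, 3.02]
up-155 [703.57 133.51 124.45] [3.14, 3.14]
lipR [ 580.31 -339.48   40.12] [2.51, 2.51]
topR [ 752.27 -338.55  134.29] [4.6, 4.6]
topL [750.93 294.67 131.5 ] [1.66, 1.66]
hA [632.14 213.44 101.85] [3.2, 3.2]
hC [633.13  52.75 104.23] [3.38, 3.38]
hB [ 626.75 -101.48  101.89] [3.78, 3.78]
(array([449.42, 316.05]), array([[447.25, 288.82],
       [451.6 , 343.27]], dtype=float32), (54.6254768371582, 9.130829811096191))
hA top z50 (array([623.04, 207.99, 120.15]), [1.28, 1.28])
```

```bash
python3 - <<'E'
from h import *
from workcell import env
s=env.read_state()
print(deck(.01).apply([0.8,0,-17.3]))
go(s,(600,-254.7,280),deck(0.01))
E
```

```text
[-10.58  -0.11  13.71]
t 5.5 tcp [430.27 -60.48 280.8 ] F [-0.35  0.65 -1.35] w 12.435386377149488
shift now-axes [-162.79 -200.07    0.69]
turn [ 0.01 -0.61  0.02]
shift after turn [-136.98 -195.91   96.88]
```

Converted, -25 mm is -0.5, -20 mm is -0.4.

```bash
echo '[-0.2, -0.24, 0, 0, 0, 0, 5, -0.4, -0.5, 0, 0, 0, 0, 5, -0.4, -0.5, 0, 0, 0, 0, 5, -0.4, -0.5, 0, 0, 0, 0, 5, -0.4, -0.5, 0, 0, 0, 0, 5, -0.4, -0.5, 0, 0, 0, 0, 5, -0.4, -0.5, 0, 0, 0, 0, 5, -0.4, -0.5, 0, 0, 0, 0, 5, -0.26, -0.26, 0, 0, 0, 0, 5, 0, 0, 0, 0, 0, 0, 5]' | python3 inch.py; echo '[0, 0, 0, 0.034, -2.04, 0.07, 5, 0, 0, 0, 0.034, -2.04, 0.07, 5, 0, 0, 0, 0.034, -2.04, 0.07, 5, 0, 0, 0, 0.034, -2.04, 0.07, 5, 0, 0, 0, 0.034, -2.04, 0.07, 5, 0, 0, 0, 0.034, -2.04, 0.07, 5, 0, 0, 0, 0, 0, 0, 5, 0, 0, 0, 0, 0, 0, 5]' | python3 inch.py
python3 - <<'E'
from h import *
from workcell import env
s=env.read_state()
go(s,np.array([648.2,-254.7,107])+8*np.array([.819,0,.574])+40*np.array([-.574,0,.819]),deck(0.01))
E
```

```text
time_s: 6.5
eef_pos: [600.9, -257.1, 276.5]
tool_rot: [0.052, -3.136, -0.004]
force: [-0.3, -0.2, -2.0]
width: 12.5
grip_force: 59.4
time_s: 7.3
eef_pos: [599.4, -254.4, 280.0]
tool_rot: [-0.016, 2.533, 0.002]
force: [-0.3, 0.5, 0.1]
width: 12.2
grip_force: 59.5
t 7.3 tcp [ 599.36 -254.41  280.03] F [-0.26  0.48  0.08] w 12.245029840702921
shift now-axes [ 51.    -0.39 129.84]
turn [-0. -0.  0.]
shift after turn [ 51.26  -0.61 129.74]
```

```bash
echo '[0.12, 0, 0.32, 0, 0, 0, 5, 0.12, 0, 0.32, 0, 0, 0, 5, 0.12, 0, 0.32, 0, 0, 0, 5, 0.12, 0, 0.32, 0, 0, 0, 5, 0.14, 0, 0.32, 0, 0, 0, 5, 0.14, 0, 0.32, 0, 0, 0, 5, 0.14, 0, 0.32, 0, 0, 0, 5, 0.12, -0.01, 0.36, 0, 0, 0, 5, 0, 0, 0, 0, 0, 0, 5, 0, 0, 0, 0, 0, 0, 5]' | python3 inch.py
python3 - <<'E'
from h import *
from workcell import env
go(env.read_state(),np.array([648.2,-254.7,107])+8*np.array([.819,0,.574]),deck(0.01))
a=grab(env,"wrist","w4")["color"];s=grab(env,"scene","s4")["color"][120:340,180:400]
v=np.hstack([cv2.resize(a,(400,300)),cv2.resize(s,(400,300))]); cv2.imwrite("pics/v4.png",v[:,:,::-1])
E
```

```text
time_s: 8.3
eef_pos: [634.4, -255.1, 146.1]
tool_rot: [-0.019, 2.53, 0.001]
force: [-0.2, 0.2, -0.8]
width: 13.0
grip_force: 59.4
t 8.3 tcp [ 634.35 -255.13  146.11] F [-0.24  0.23 -0.81] w 12.993917873519637
shift now-axes [ 3.13  0.27 39.97]
turn [-0.  0.  0.]
shift after turn [ 3.09  0.23 39.98]
```

View pics/v4.png

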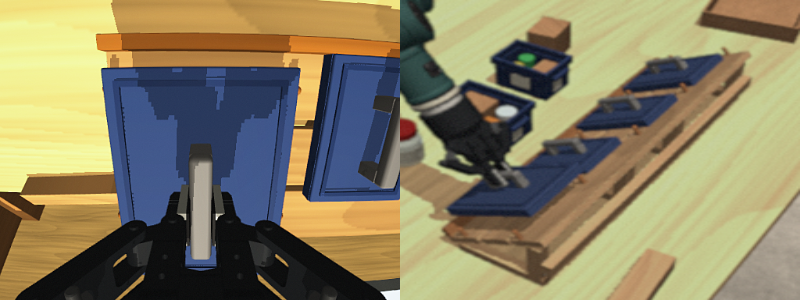

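Left (wrist): lid d is parallel to the lip, with its foot edge (row 68) up-slope of the lip (row 50) and clear of lid b on the right. Right (scene): it hovers over the empty place. Now I lower it.

Converted, 3 mm is 0.06, 8 mm is 0.16.

```bash
echo '[0, 0, 0.16, 0, 0, 0, 5, 0, 0, 0.16, 0, 0, 0, 5, 0, 0, 0.16, 0, 0, 0, 5, 0, 0, 0.12, 0, 0, 0, 5, 0, 0, 0.06, 0, 0, 0, 5, 0, 0, 0, 0, 0, 0, 5, 0, 0, 0, 0, 0, 0, 5]' | python3 inch.py; echo '[0, 0, 0.04, 0, 0, 0, 5, 0, 0, 0.04, 0, 0, 0, 5, 0, 0, 0, 0, 0, 0, 5]' | python3 inch.py
```

```text
time_s: 9.1
eef_pos: [652.3, -255.0, 118.6]
tool_rot: [-0.017, 2.529, 0.001]
force: [-0.4, -0.2, -0.9]
width: 12.9
grip_force: 59.5
time_s: 9.4
eef_pos: [654.5, -254.9, 115.1]
tool_rot: [-0.017, 2.53, 0.001]
force: [-0.1, -0.8, -1.5]
width: 12.9
grip_force: 59.5
```

Converted, 2 mm is 0.04, 1 mm is 0.02.

```bash
echo '[0, 0, 0.04, 0, 0, 0, 5, 0, 0, 0.02, 0, 0, 0, 5, 0, 0, 0, 0, 0, 0, 5]' | python3 inch.py; echo '[0, 0, 0.02, 0, 0, 0, 5, 0, 0, 0.02, 0, 0, 0, 5, 0, 0, 0, 0, 0, 0, 5]' | python3 inch.py
```

```text
time_s: 9.7
eef_pos: [655.8, -255.1, 113.9]
tool_rot: [-0.018, 2.53, 0.001]
force: [-7.4, 1.5, 3.7]
width: 12.5
grip_force: 60.7
time_s: 10.0
eef_pos: [655.9, -255.1, 113.9]
tool_rot: [-0.019, 2.531, 0.0]
force: [-19.9, 3.0, 14.2]
width: 12.9
grip_force: 62.7
```

```bash
echo '[0, 0, -0.03, 0, 0, 0, 5, 0.04, 0, 0, 0, 0, 0, 5, 0.04, 0, 0, 0, 0, 0, 5, 0, 0, 0, 0, 0, 0, 5]' | python3 inch.py; echo '[0.04, 0, 0, 0, 0, 0, 5, 0, 0, 0, 0, 0, 0, 5]' | python3 inch.py; echo '[0.04, 0, 0, 0, 0, 0, 5, 0, 0, 0, 0, 0, 0, 5]' | python3 inch.py
```

```text
time_s: 10.4
eef_pos: [654.7, -255.8, 113.2]
tool_rot: [-0.017, 2.524, -0.002]
force: [-2.9, 1.0, 6.9]
width: 12.7
grip_force: 60.5
time_s: 10.6
eef_pos: [653.3, -256.0, 112.2]
tool_rot: [-0.017, 2.524, -0.003]
force: [-3.2, 1.1, 5.8]
width: 12.9
grip_force: 60.4
time_s: 10.8
eef_pos: [651.7, -256.2, 111.1]
tool_rot: [-0.017, 2.524, -0.003]
force: [-1.5, 0.4, 5.2]
width: 13.0
grip_force: 60.4
```

Converted, 2 mm is 0.04.

```bash
echo '[0.04, 0, 0, 0, 0, 0, 5, 0, 0, 0, 0, 0, 0, 5]' | python3 inch.py; echo '[0.04, 0, 0, 0, 0, 0, 5, 0, 0, 0, 0, 0, 0, 5]' | python3 inch.py;python3 - <<'E'
from h import *
from workcell import env
go(env.read_state());c=grab(env,"wrist","w5");cv2.imwrite("pics/v5.png",cv2.resize(c["color"],(800,600))[0:400,100:700,::-1])
E
```

```text
time_s: 11.0
eef_pos: [650.1, -256.2, 109.9]
tool_rot: [-0.017, 2.524, -0.003]
force: [-1.8, -0.1, 6.3]
width: 12.6
grip_force: 60.3
time_s: 11.2
eef_pos: [648.5, -256.3, 108.7]
tool_rot: [-0.017, 2.524, -0.003]
force: [-1.2, 0.6, 6.1]
width: 13.0
grip_force: 60.4
t 11.2 tcp [ 648.46 -256.29  108.74] F [-1.16  0.55  6.12] w 13.04248844070044
```

View pics/v5.png

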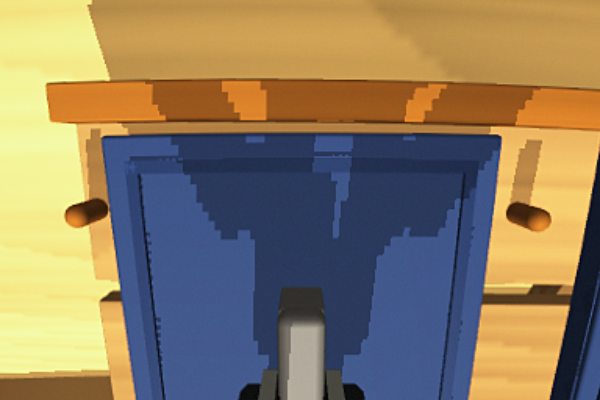

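The lid lies on the deck between its two dowels (85,212) and (528,217), about 4 mm short of the lip (row 122 against lid edge 135). I'll keep sliding.

```bash
echo '[0.04, 0, 0, 0, 0, 0, 5, 0, 0, 0, 0, 0, 0, 5]' | python3 inch.py; echo '[0.04, 0, 0, 0, 0, 0, 5, 0, 0, 0, 0, 0, 0, 5]' | python3 inch.py;echo '[0.02, 0, 0, 0, 0, 0, 5, 0, 0, 0, 0, 0, 0, 5]' | python3 inch.py
```

```text
time_s: 11.45
eef_pos: [646.8, -256.3, 107.6]
tool_rot: [-0.017, 2.524, -0.003]
force: [-1.9, 0.0, 5.8]
width: 12.8
grip_force: 60.4
time_s: 11.65
eef_pos: [645.7, -256.8, 106.8]
tool_rot: [-0.016, 2.522, -0.004]
force: [0.5, -1.1, 5.1]
width: 12.9
grip_force: 60.1
time_s: 11.85
eef_pos: [645.5, -257.0, 106.9]
tool_rot: [-0.015, 2.521, -0.005]
force: [2.4, -0.5, 5.0]
width: 13.0
grip_force: 60.0
```

```bash
echo '[0, 0, 0, 0, 0, 0, 20, 0, 0, 0, 0, 0, 0, 40, 0, 0, 0, 0, 0, 0, 45, 0, 0, -0.06, 0, 0, 0, 45, 0, 0, -0.2, 0, 0, 0, 45, 0, 0, -0.4, 0, 0, 0, 45, 0, 0, -0.5, 0, 0, 0, 45, 0, 0, -0.5, 0, 0, 0, 45, 0, 0, -0.5, 0, 0, 0, 60, 0, 0, 0, 0, 0, 0, 60]' | python3 inch.py
python3 - <<'E'
from h import *
from workcell import env
s=env.read_state();go(s,(450,-70,300),yaw(0.03))
c=grab(env,"wrist","w6");b=handle(c,(200,110,310,290),70);print(b)
n=np.array([-.574,0,.819]);p0=np.array([592,-255,35])+50*n
e=onplane(c,b[1],p0,n);print(e); x=(e-[592,-255,35]);print("deck x of ends",x@[.819,0,.574])
cv2.imwrite("pics/v6.png",c["color"][:,:,::-1])
E
```

```text
time_s: 12.85
eef_pos: [580.9, -257.1, 196.6]
tool_rot: [-0.017, 2.523, -0.007]
force: [-0.4, -0.5, -0.2]
width: 60.1
grip_force: 0.0
t 12.85 tcp [ 580.95 -257.12  196.62] F [-0.38 -0.47 -0.23] w 60.08721301478066
shift now-axes [  44.06  187.63 -160.32]
turn [-0.01  0.62 -0.02]
shift after turn [ 125.28  190.97 -103.38]
(array([254.5, 276.5]), array([[200. , 276.5],
       [309. , 276.5]], dtype=float32), (108.99998474121094, 24.999996185302734))
[[ 698.56 -308.88  170.75]
 [ 697.27 -207.17  169.84]]
deck x of ends [165.2  163.61]
```

View pics/v6.png

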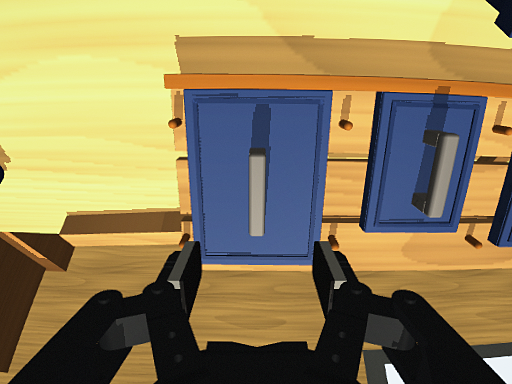

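Lid d lies flat in the right-hand place at (185–332, 90–265), foot against the lip, parallel and clear of the dowels and of lid b. All ten picture views are used up, so I continue numerically. Next I measure tote m's rim with the camera overhead.

Units first: shifts go in shares of 50 mm and turns go in units of 0.05 rad. So -5 mm is -0.1, 0.104 rad is 2.08.

```bash
echo '[0, 0, -0.1, -0.02, 2.08, -0.06, 60, 0, 0, -0.1, -0.02, 2.08, -0.06, 85, 0, 0, -0.1, -0.02, 2.08, -0.06, 85, 0, 0, -0.1, -0.02, 2.08, -0.06, 85, 0, 0, -0.1, -0.02, 2.08, -0.06, 85, 0, 0, 0, -0.02, 2.08, -0.06, 85, 0, 0, 0, 0, 0, 0, 85]' | python3 inch.py
python3 - <<'E'
from h import *
from workcell import env
go(env.read_state(),(513,-60,177),yaw(0.0))
c=dict(np.load("pics/w6.npz"));n=np.array([-.574,0,.819])
b=handle(c,(240,140,275,240),110);print(b);e=onplane(c,b[1],np.array([592,-255,35])+50*n,n);print(e,(e-[592,-255,35])@[.819,0,.574])
E
```

```text
time_s: 13.6
eef_pos: [572.9, -254.8, 210.4]
tool_rot: [0.053, -3.125, 0.001]
force: [0.8, -0.0, 0.1]
width: 84.9
grip_force: 0.0
t 13.6 tcp [ 572.89 -254.83  210.44] F [ 0.81 -0.02  0.15] w 84.91980349961449
shift now-axes [ 52.72 196.76  34.19]
turn [-0.   -0.02  0.03]
shift after turn [ 59.89 194.83  33.44]
(array([257. , 195.5]), array([[257., 156.],
       [257., 235.]], dtype=float32), (79.0, 14.0))
[[ 604.56 -257.34  104.87]
 [ 662.21 -256.31  145.27]] [ 50.39 120.8 ]
```

```bash
echo '[0, 0, 0, 0, -0.34, 0.68, 85, 0.1, 0.4, 0.04, 0, 0, 0, 85, 0.16, 0.5, 0.1, 0, 0, 0, 85, 0.16, 0.5, 0.1, 0, 0, 0, 85, 0.16, 0.5, 0.1, 0, 0, 0, 85, 0.16, 0.5, 0.1, 0, 0, 0, 85, 0.16, 0.5, 0.1, 0, 0, 0, 85, 0.16, 0.5, 0.1, 0, 0, 0, 85, 0.14, 0.5, 0.04, 0, 0, 0, 85, 0, 0, 0, 0, 0, 0, 85]' | python3 inch.py
cat >> h.py <<'E'
def rim(c,z,amin=8000,n=(0,0,1)):
    m=blue(c).astype(np.uint8); m=cv2.morphologyEx(m,cv2.MORPH_OPEN,np.ones((3,3)))
    out=[]
    for k in blobs(m,amin):
        P=onplane(c,k.reshape(-1,2),(0,0,z))[:,:2]; (ctr,sz,an)=cv2.minAreaRect(P.astype(np.float32)); out.append((np.array(ctr),np.array(sz),an,k.reshape(-1,2).min(0),k.reshape(-1,2).max(0)))
    return out
E
python3 - <<'E'
from h import *
from workcell import env
c=grab(env,"wrist","w7"); go(env.read_state()); print(c["pose"][:3,3])
for r in rim(c,90,3000): print(r)
T=grab(env,"top","t7")
for r in rim(T,90,900): print("top",r)
E
```

```text
time_s: 14.6
eef_pos: [509.7, -57.9, 177.3]
tool_rot: [-0.0, 3.138, -0.001]
force: [-0.5, -0.7, 0.2]
width: 85.2
grip_force: 0.0
t 14.65 tcp [510.42 -59.52 177.79] F [-0.19 -1.06 -0.59] w 84.9210326401875
[426.6  -57.71 319.96]
(array([ 624.34, -101.76]), array([135.16, 100.1 ]), 0.49522361159324646, array([165, 246], dtype=int32), array([263, 357], dtype=int32))
(array([620.14,  46.03]), array([137.38,  95.83]), 6.127990245819092, array([312, 245], dtype=int32), array([411, 357], dtype=int32))
(array([ 620.03, -286.17]), array([ 94.15, 263.23]), 35.55330276489258, array([  1, 245], dtype=int32), array([134, 370], dtype=int32))
(array([645.06, 180.9 ]), array([210.56,  65.28]), 20.37337875366211, array([445, 242], dtype=int32), array([511, 370], dtype=int32))
(array([435.9 , -55.49]), array([139.72,  99.21]), 1.3785737752914429, array([188,   2], dtype=int32), array([328, 192], dtype=int32))
(array([415.16,  96.52]), array([113.51, 108.26]), 5.156571865081787, array([389,   0], dtype=int32), array([511, 151], dtype=int32))
top (array([647.07,  51.96]), array([155.11,  96.64]), 0.8492060899734497, array([229,  94], dtype=int32), array([268, 155], dtype=int32))
top (array([646.17, 211.62]), array([162.93, 115.58]), 5.408962726593018, array([159,  93], dtype=int32), array([208, 154], dtype=int32))
top (array([ 660.81, -273.05]), array([174.81, 137.3 ]), 0.5828350186347961, array([352,  88], dtype=int32), array([405, 156], dtype=int32))
```

Converted, -30 mm is -0.6, -20 mm is -0.4.

```bash
echo '[0, 0, -0.4, 0, 0, 0, 85, 0, 0, -0.6, 0, 0, 0, 85, 0, 0, 0, 0, 0, 0, 85, 0, 0, 0, 0, 0, 0, 85]' | python3 inch.py
python3 - <<'E'
from h import *
from workcell import env
c=grab(env,"wrist","w8"); s=env.read_state();go(s,(584,208,230),deck(.01))
c7=dict(np.load("pics/w7.npz"))
for r in rim(c,90,6000): print(r)
# rim corners in both views -> heights
def corners(c):
    m=cv2.morphologyEx(blue(c).astype(np.uint8),cv2.MORPH_OPEN,np.ones((3,3)))
    k=min(blobs(m,6000),key=lambda k:np.linalg.norm(onplane(c,[k.reshape(-1,2).mean(0)],(0,0,90))[0,:2]-[436,-56]))
    k=k.reshape(-1,2);P=onplane(c,k,(0,0,90))[:,:2];q=cv2.boxPoints(cv2.minAreaRect(P.astype(np.float32)))
    return [k[np.argmin(np.linalg.norm(P-v,axis=1))] for v in sorted(q.tolist(),key=lambda v:(v[0]>436,v[1]))]
for a,b in zip(corners(c7),corners(c)): print(a,b,tri([(c7,a),(c,b)]))
E
```

```text
time_s: 15.1
eef_pos: [511.9, -61.6, 229.4]
tool_rot: [0.007, 3.134, -0.006]
force: [0.9, 0.3, 0.0]
width: 85.2
grip_force: 0.0
t 15.15 tcp [511.23 -61.3  228.21] F [ 0.06 -1.49  0.47] w 85.002834410766
shift now-axes [-71.67 269.59  -2.24]
turn [-0.01 -0.61 -0.01]
shift after turn [-62.84 268.56  41.82]
(array([ 644.65, -105.21]), array([110.72, 166.78]), 89.90396118164062, array([180, 223], dtype=int32), array([267, 342], dtype=int32))
(array([ 631.15, -255.65]), array([114.56, 189.65]), 67.14915466308594, array([ 39, 223], dtype=int32), array([153, 317], dtype=int32))
(array([654.26,  52.88]), array([198.21, 101.83]), 5.809881687164307, array([309, 221], dtype=int32), array([397, 357], dtype=int32))
(array([659.16, 204.94]), array([239.42,  99.7 ]), 19.478090286254883, array([426, 219], dtype=int32), array([511, 348], dtype=int32))
(array([435.68, -55.53]), array([140.7 ,  99.11]), 1.353992223739624, array([205,  15], dtype=int32), array([318, 173], dtype=int32))
(array([409.33, 106.01]), array([123.9 , 114.03]), 1.4166780710220337, array([375,   0], dtype=int32), array([502, 138], dtype=int32))
[188   6] [206  19] (array([ 370.47, -103.81,   99.95]), [0.26, 0.26])
[328   3] [318  16] (array([367.09,  -9.09,  94.  ]), [0.21, 0.21])
[202 192] [216 173] (array([ 506.04, -102.75,   90.79]), [0.46, 0.46])
[321 190] [314 170] (array([501.39,  -6.7 ,  98.56]), [0.13, 0.13])
```

```bash
echo '[-0.1, 0.4, 0, 0, 0, 0, 85, -0.14, 0.56, 0, 0, 0, 0, 85, -0.14, 0.56, 0, 0, 0, 0, 85, -0.14, 0.56, 0, 0, 0, 0, 85, -0.14, 0.56, 0, 0, 0, 0, 85, -0.14, 0.56, 0, 0, 0, 0, 85, -0.16, 0.56, 0, 0, 0, 0, 85, -0.16, 0.56, 0, 0, 0, 0, 85, -0.16, 0.56, 0, 0, 0, 0, 85, -0.16, 0.5, 0, 0, 0, 0, 85]' | python3 inch.py; echo '[0, 0, 0, -0.03, -2.04, -0.03, 85, 0, 0, 0, -0.03, -2.04, -0.03, 85, 0, 0, 0, -0.03, -2.04, -0.03, 85, 0, 0, 0, -0.03, -2.04, -0.03, 85, 0, 0, 0, -0.03, -2.04, -0.03, 85, 0, 0, 0, -0.03, -2.04, -0.03, 85, 0, 0, 0, 0, 0, 0, 85, 0, 0, 0, 0, 0, 0, 85]' | python3 inch.py
cat >> h.py <<'E'
N=np.array([-.5736,0,.8192]);X=np.array([.8192,.0082,.5736])
def rim_handle(c,lo,hi,vmin=90): return handle(c,(*lo,*hi),vmin)
E
python3 - <<'E'
from h import *
from workcell import env
c=grab(env,"wrist","w9"); s=env.read_state();go(s,(584,208,175),deck(.01))
p=c["pose"];P,_=cv2.projectPoints(np.array([[622.,209,120]]),cv2.Rodrigues(p[:3,:3].T)[0],-p[:3,:3].T@p[:3,3],c["intrinsics"],c["distortion"]);x,y=P.ravel().astype(int);print(x,y)
b=handle(c,(x-25,y-50,x+25,y+50),90);print(b)
e=onplane(c,b[1],np.array([622,209,120]),N);print(e,e.mean(0))
m=blobs(blue(c),3000)
for k in m: q=onplane(c,k.reshape(-1,2),np.array([622,209,120])-32*N,N); u=np.c_[q@X,q[:,1]]; r=cv2.minAreaRect(u.astype(np.float32)); print(r,k.reshape(-1,2).min(0),k.reshape(-1,2).max(0))
E
```

```text
time_s: 16.15
eef_pos: [583.8, 209.1, 226.1]
tool_rot: [0.005, 3.14, -0.006]
force: [0.4, -0.1, -0.1]
width: 85.1
grip_force: 0.0
time_s: 16.95
eef_pos: [583.4, 207.9, 226.9]
tool_rot: [-0.01, 2.528, 0.006]
force: [0.6, 0.3, 0.6]
width: 85.3
grip_force: 0.0
t 17.0 tcp [584.64 208.15 228.54] F [-0.29  0.37 -0.  ] w 85.30946668702386
shift now-axes [31.46 -0.29 43.32]
turn [ 0.    0.01 -0.  ]
shift after turn [31.23 -0.15 43.49]
257 155
(array([258.5, 153.5]), array([[258.5, 114. ],
       [258.5, 193. ]], dtype=float32), (79.0, 15.0))
[[593.12 209.85  99.78]
 [650.34 210.4  139.84]] [621.73 210.12 119.81]
((578.8363037109375, 54.90299606323242), (152.0747528076172, 102.98031616210938), 0.26976317167282104) [40 67] [159 219]
((579.5126953125, 210.32070922851562), (152.08648681640625, 112.15914916992188), 0.3199136555194855) [197  65] [320 219]
```

```bash
python3 - <<'E'
from h import *
from workcell import env
go(env.read_state(),(606.5,210.1,141.6),deck(.008))
E
```

```text
t 17.0 tcp [584.64 208.15 228.54] F [-0.29  0.37 -0.  ] w 85.30946668702386
shift now-axes [32.39  1.54 83.6 ]
turn [ 0.    0.01 -0.  ]
shift after turn [31.95  1.77 83.76]
```

```bash
echo '[0.1, 0, 0.28, 0, 0.1, 0, 85, 0.1, 0, 0.28, 0, 0, 0, 85, 0.1, 0, 0.28, 0, 0, 0, 85, 0.1, 0.01, 0.28, 0, 0, 0, 85, 0.12, 0.01, 0.28, 0, 0, 0, 85, 0.12, 0.01, 0.28, 0, 0, 0, 85, 0, 0, 0, 0, 0, 0, 85, 0, 0, 0, 0, 0, 0, 85]' | python3 inch.py
python3 - <<'E'
from h import *
from workcell import env
c=grab(env,"wrist","w10"); s=env.read_state();go(s,(635.2,210.1,100.6),deck(.008))
p=c["pose"];P,_=cv2.projectPoints(np.array([[622.,209,120]]),cv2.Rodrigues(p[:3,:3].T)[0],-p[:3,:3].T@p[:3,3],c["intrinsics"],c["distortion"]);x,y=P.ravel().astype(int);print(x,y)
b=handle(c,(x-25,y-75,x+25,y+75),90);print(b)
e=onplane(c,b[1],np.array([622,209,120]),N);print(e,e.mean(0))
c9=dict(np.load("pics/w9.npz"));print(tri([(c9,(258.5,153.5)),(c,b[0])]),tri([(c9,(258.5,153.5)),(c,b[0]),(dict(np.load("pics/top0.npz")),(181.9,128.2))]))
E
```

```text
time_s: 17.8
eef_pos: [607.0, 210.0, 140.9]
tool_rot: [-0.009, 2.531, 0.006]
force: [0.2, 0.2, 0.2]
width: 85.2
grip_force: 0.0
t 17.85 tcp [607.24 210.24 141.98] F [ 0.05 -0.28 -1.12] w 85.00893822004119
shift now-axes [ 0.93 -0.48 49.93]
turn [ 0.  0. -0.]
shift after turn [ 0.83 -0.36 49.93]
254 229
(array([256.5, 226. ]), array([[256.5, 175. ],
       [256.5, 277. ]], dtype=float32), (102.0, 21.0))
[[592.48 209.98  99.33]
 [650.93 210.33 140.25]] [621.7  210.15 119.79]
(array([623.27, 210.16, 116.44]), [0.01, 0.01]) (array([626.66, 209.7 , 113.82]), [0.67, 0.78, 1.03])
```

```bash
echo '[0.02, 0, 0.24, 0, 0, 0, 85, 0, 0, 0.24, 0, 0, 0, 85, 0, 0, 0.2, 0, 0, 0, 80, 0, 0, 0.16, 0, 0, 0, 60, 0, 0, 0.12, 0, 0, 0, 50, 0, 0, 0, 0, 0, 0, 40, 0, 0, 0, 0, 0, 0, 30, 0, 0, 0, 0, 0, 0, 20, 0, 0, 0, 0, 0, 0, 5, 0, 0, 0, 0, 0, 0, 5]' | python3 inch.py 60; echo '[0, 0, 0, 0, 0, 0, 5, 0, 0, 0, 0, 0, 0, 5, 0, 0, 0, 0, 0, 0, 5]' | python3 inch.py 60
```

```text
time_s: 18.85
eef_pos: [633.1, 210.7, 102.4]
tool_rot: [-0.009, 2.528, 0.007]
force: [-1.4, 0.2, 2.1]
width: 12.8
grip_force: 59.1
time_s: 19.15
eef_pos: [633.1, 210.7, 102.4]
tool_rot: [-0.009, 2.528, 0.007]
force: [-5.1, -0.2, 5.6]
width: 12.8
grip_force: 59.6
```

Converted, -25 mm is -0.5, -20 mm is -0.4.

```bash
echo '[0, 0, -0.1, 0, 0, 0, 5, -0.02, 0, -0.3, 0, 0, 0, 5, -0.04, 0, -0.4, 0, 0, 0, 5, 0, 0, -0.5, 0, 0, 0, 5, 0, 0, -0.5, 0, 0, 0, 5, 0, 0, -0.5, 0, 0, 0, 5, 0, 0, -0.5, 0, 0, 0, 5, 0, 0, 0, 0, 0, 0, 5]' | python3 inch.py
python3 - <<'E'
from h import *
from workcell import env
s=env.read_state();go(s,(436,-55,230),yaw(.024))
c=grab(env,"wrist","w11")
r=R.from_rotvec(s["tool_rot"]);p=np.array(s["eef_pos"])
C=r.inv().as_matrix()@c["pose"][:3,:3]; t=r.inv().apply(c["pose"][:3,3]-p)
ct=dict(c);M=np.eye(4);M[:3,:3]=C;M[:3,3]=t;ct["pose"]=M;print("cam in tool",t)
for k in blobs(blue(c),3000):
    print(k.reshape(-1,2).min(0),k.reshape(-1,2).max(0),cv2.contourArea(k))
k=max(blobs(blue(c),3000),key=cv2.contourArea)
# plate top plane in tool: bar mid -15 -> plate top at +11
for zp in (9,11,13):
    q=onplane(ct,k.reshape(-1,2),(0,0,zp))[:,:2]; near=q[q[:,0]>30]
    h=cv2.convexHull(q.astype(np.float32)).reshape(-1,2); i=np.argmax(h@[1,1]);j=np.argmax(h@[1,-1]); print(zp,h[i],h[j],"w",np.linalg.norm(h[i]-h[j]))
b=handle(c,(235,150,280,350),90);print(b)
E
```

```text
time_s: 19.95
eef_pos: [555.0, 210.2, 222.1]
tool_rot: [-0.009, 2.524, 0.01]
force: [0.1, -0.1, -0.9]
width: 12.5
grip_force: 59.0
t 19.95 tcp [554.96 210.24 222.08] F [ 0.15 -0.06 -0.95] w 12.503026524075052
shift now-axes [  93.57 -264.1   -77.87]
turn [ 0.    0.62 -0.02]
shift after turn [ 125.29 -262.31   -7.92]
cam in tool [  82.43    0.12 -142.61]
[49 96] [365 289] 42459.5
9 [75.97 54.15] [  81.3  -106.93] w 161.16449
11 [75.89 54.86] [  81.28 -108.34] w 163.2905
13 [75.8  55.57] [  81.27 -109.75] w 165.41649
(array([257.5, 267. ]), array([[257.5, 205. ],
       [257.5, 329. ]], dtype=float32), (124.0, 27.0))
```

```bash
echo '[0, 0, 0, 0, 2.06, -0.06, 5, 0, 0, 0, 0, 2.06, -0.06, 5, 0, 0, 0, 0, 2.06, -0.06, 5, 0, 0, 0, 0, 2.06, -0.06, 5, 0, 0, 0, 0, 2.06, -0.06, 5, 0, 0, 0, 0, 2.06, -0.06, 5, 0, 0, 0, 0, 0, 0, 5]' | python3 inch.py; echo '[0.16, -0.3, 0, 0, 0, 0, 5, 0.24, -0.54, 0, 0, 0, 0, 5, 0.24, -0.54, 0, 0, 0, 0, 5, 0.24, -0.54, 0, 0, 0, 0, 5, 0.24, -0.54, 0, 0, 0, 0, 5, 0.26, -0.54, 0, 0, 0, 0, 5, 0.26, -0.54, 0, 0, 0, 0, 5, 0.26, -0.54, 0, 0, 0, 0, 5, 0.26, -0.54, 0, 0, 0, 0, 5, 0.26, -0.5, 0, 0, 0, 0, 5]' | python3 inch.py; echo '[0.12, -0.12, 0, 0, 0, 0, 5, 0, 0, 0, 0, 0, 0, 5, 0, 0, 0, 0, 0, 0, 5]' | python3 inch.py
cat >> h.py <<'E'
def inhand(c,s,zp):
    r=R.from_rotvec(s["tool_rot"]);p=np.array(s["eef_pos"]);M=np.eye(4)
    M[:3,:3]=r.inv().as_matrix()@c["pose"][:3,:3];M[:3,3]=r.inv().apply(c["pose"][:3,3]-p);ct=dict(c);ct["pose"]=M
    ks=blobs(blue(c),3000)
    for k in ks: print("blob",k.reshape(-1,2).min(0),k.reshape(-1,2).max(0))
    k=max(ks,key=cv2.contourArea).reshape(-1,2); print("cam",M[:3,3])
    q=onplane(ct,k,(0,0,zp))[:,:2]
    n=q[q[:,0]>65]; near=q[(q[:,0]>q[:,0].max()-6)&(abs(q[:,1])<45)]
    L=q[(q[:,1]<-40)&(q[:,0]>5)&(q[:,0]<68)];Rr=q[(q[:,1]>40)&(q[:,0]>5)&(q[:,0]<68)]
    fn=np.polyfit(near[:,1],near[:,0],1);fl=np.polyfit(L[:,0],L[:,1],1);fr=np.polyfit(Rr[:,0],Rr[:,1],1)
    print("near x=%.2f slope %.4f"%(fn[1],fn[0]),"sides y at x=40",np.polyval(fl,40),np.polyval(fr,40),"slopes",fl[0],fr[0])
E
python3 - <<'E'
from h import *
from workcell import env
s=env.read_state();c=grab(env,"wrist","w12");s=env.read_state();go(s,(436,-55,130),yaw(.024))
for z in (9,11,13): inhand(c,s,z)
E
```

```text
time_s: 20.7
eef_pos: [556.8, 208.7, 213.7]
tool_rot: [0.036, -3.13, 0.007]
force: [-0.6, 0.1, -2.6]
width: 12.7
grip_force: 58.9
time_s: 21.7
eef_pos: [439.0, -50.3, 217.8]
tool_rot: [0.039, -3.135, 0.005]
force: [0.8, -0.7, -0.5]
width: 13.2
grip_force: 58.9
time_s: 22.0
eef_pos: [434.6, -54.8, 218.8]
tool_rot: [0.04, -3.136, 0.003]
force: [0.8, 0.1, -0.8]
width: 12.5
grip_force: 58.9
t 22.05 tcp [434.82 -54.62 218.91] F [-0.09 -0.97 -1.59] w 12.639708957874305
shift now-axes [-1.66 -0.23 88.91]
turn [-0.   -0.01  0.  ]
shift after turn [-1.17 -0.4  88.91]
blob [ 33 277] [149 371]
blob [147 102] [365 289]
blob [364  88] [490 218]
cam [  82.78    0.01 -142.84]
near x=76.82 slope -0.0009 sides y at x=40 -55.19896052152321 54.662578410426285 slopes 0.0007517358022943541 0.00027619175452380554
blob [ 33 277] [149 371]
blob [147 102] [365 289]
blob [364  88] [490 218]
cam [  82.78    0.01 -142.84]
near x=76.75 slope -0.0009 sides y at x=40 -55.925916896467655 55.384350539786 slopes 0.000787675589941363 5.2294994962644546e-05
blob [ 33 277] [149 371]
blob [147 102] [365 289]
blob [364  88] [490 218]
cam [  82.78    0.01 -142.84]
near x=76.68 slope -0.0007 sides y at x=40 -56.65171016163184 56.10324233715276 slopes 0.0006044983982763286 -0.0003780476443938954
```

```bash
echo '[-0.026, -0.01, 0.3, 0, -0.2, 0, 5, 0, 0, 0.3, 0, 0, 0, 5, 0, 0, 0.3, 0, 0, 0, 5, 0, 0, 0.3, 0, 0, 0, 5, 0, 0, 0.3, 0, 0, 0, 5, 0, 0, 0.2, 0, 0, 0, 5, 0, 0, 0.12, 0, 0, 0, 5, 0, 0, 0, 0, 0, 0, 5, 0, 0, 0, 0, 0, 0, 5]' | python3 inch.py
python3 - <<'E'
from h import *
from workcell import env
L=[]
for i in range(4): env.capture("wrist"); s=env.read_state(); L.append(s["eef_pos"])
print(np.array(L)); go(s,(436.1,-55.2,120),yaw(.024))
E
```

```text
time_s: 22.95
eef_pos: [436.6, -56.1, 128.7]
tool_rot: [-0.04, 3.136, -0.004]
force: [0.8, -0.1, -0.9]
width: 12.9
grip_force: 58.9
[[436.77 -56.25 129.05]
 [436.8  -56.32 129.12]
 [436.76 -56.37 129.12]
 [436.67 -56.37 129.04]]
t 23.15 tcp [436.67 -56.37 129.04] F [-1.18  0.8  -0.57] w 12.582314478794583
shift now-axes [0.59 1.21 9.03]
turn [-0.    0.01  0.  ]
shift after turn [0.54 1.18 9.04]
```

```bash
echo '[0.01, 0.018, 0.06, 0, 0.1, 0, 5, 0, 0, 0.06, 0, 0, 0, 5, 0, 0, 0.04, 0, 0, 0, 5, 0, 0, 0, 0, 0, 0, 5]' | python3 inch.py; echo '[0, 0, 0.04, 0, 0, 0, 5, 0, 0, 0.02, 0, 0, 0, 5, 0, 0, 0, 0, 0, 0, 5]' | python3 inch.py
```

```text
time_s: 23.55
eef_pos: [435.3, -55.3, 119.6]
tool_rot: [0.039, -3.139, 0.004]
force: [-0.1, 0.7, -0.3]
width: 12.7
grip_force: 58.9
time_s: 23.85
eef_pos: [435.5, -55.3, 117.0]
tool_rot: [0.04, -3.14, 0.004]
force: [-0.3, -0.1, -1.7]
width: 13.0
grip_force: 58.9
```

Converted, 2 mm is 0.04, 1 mm is 0.02.

```bash
echo '[0, 0, 0.04, 0, 0, 0, 5, 0, 0, 0.02, 0, 0, 0, 5, 0, 0, 0, 0, 0, 0, 5]' | python3 inch.py
```

```text
time_s: 24.15
eef_pos: [435.5, -55.3, 114.0]
tool_rot: [0.04, -3.14, 0.004]
force: [0.8, -0.1, -1.6]
width: 12.7
grip_force: 58.9
```

Already below the level where the skirt would catch, with no force. I continue until it touches home.

```bash
echo '[0, 0, 0.04, 0, 0, 0, 5, 0, 0, 0.04, 0, 0, 0, 5, 0, 0, 0, 0, 0, 0, 5]' | python3 inch.py;echo '[0, 0, 0.04, 0, 0, 0, 5, 0, 0, 0, 0, 0, 0, 5]' | python3 inch.py; echo '[0, 0, 0.02, 0, 0, 0, 5, 0, 0, 0.02, 0, 0, 0, 5, 0, 0, 0, 0, 0, 0, 5]' | python3 inch.py
```

```text
time_s: 24.45
eef_pos: [435.4, -55.3, 109.8]
tool_rot: [0.04, -3.14, 0.004]
force: [-0.3, 0.1, -1.2]
width: 12.8
grip_force: 58.9
time_s: 24.65
eef_pos: [435.5, -55.4, 107.9]
tool_rot: [0.04, -3.14, 0.004]
force: [-0.5, -0.2, -1.2]
width: 12.9
grip_force: 58.9
time_s: 24.95
eef_pos: [435.5, -55.4, 106.1]
tool_rot: [0.04, -3.14, 0.004]
force: [0.1, 0.5, -0.9]
width: 12.9
grip_force: 58.9
```

Converted, 1 mm is 0.02.

```bash
echo '[0, 0, 0.02, 0, 0, 0, 5, 0, 0, 0.02, 0, 0, 0, 5, 0, 0, 0, 0, 0, 0, 5]' | python3 inch.py; echo '[0, 0, 0.02, 0, 0, 0, 5, 0, 0, 0, 0, 0, 0, 5]' | python3 inch.py
```

```text
time_s: 25.25
eef_pos: [435.8, -55.5, 104.7]
tool_rot: [0.039, -3.141, 0.004]
force: [-1.4, -1.1, 1.8]
width: 12.8
grip_force: 59.3
time_s: 25.45
eef_pos: [435.8, -55.5, 104.7]
tool_rot: [0.04, -3.141, 0.005]
force: [-3.0, 0.1, 7.4]
width: 12.6
grip_force: 60.0
```

Converted, -25 mm is -0.5, -10 mm is -0.2.

```bash
echo '[0, 0, -0.014, 0, 0, 0, 5, 0, 0, 0, 0, 0, 0, 20, 0, 0, 0, 0, 0, 0, 40, 0, 0, 0, 0, 0, 0, 45, 0, 0, -0.06, 0, 0, 0, 45, 0, 0, -0.2, 0, 0, 0, 45, 0, 0, -0.5, 0, 0, 0, 45, 0, 0, -0.5, 0, 0, 0, 45, 0, 0, -0.5, 0, 0, 0, 45, 0, 0, -0.5, 0, 0, 0, 45]' | python3 inch.py; echo '[0.08, 0, -0.5, 0, 0, 0, 85, 0.28, 0, -0.5, 0, 0, 0, 85, 0.28, 0, -0.5, 0, 0, 0, 85, 0.08, 0, -0.2, 0, 0, 0, 85, 0, 0, 0, 0, 0, 0, 85, 0, 0, 0, 0, 0, 0, 85]' | python3 inch.py
python3 - <<'E'
from h import *
from workcell import env
c=grab(env,"wrist","w13");go(env.read_state(),(345,-55,150))
for r in rim(c,94,2000): print(r)
p=c["pose"];P,_=cv2.projectPoints(np.array([[436.,-55.5,126]]),cv2.Rodrigues(p[:3,:3].T)[0],-p[:3,:3].T@p[:3,3],c["intrinsics"],c["distortion"]);x,y=P.ravel().astype(int)
b=handle(c,(x-20,y-45,x+20,y+45),90);e=onplane(c,b[1],(0,0,126));print(b[2],e,e.mean(0))
E
```

```text
time_s: 26.45
eef_pos: [435.8, -55.1, 218.9]
tool_rot: [-0.04, 3.141, -0.004]
force: [0.9, 0.0, 1.7]
width: 45.1
grip_force: 0.0
time_s: 27.05
eef_pos: [399.9, -55.7, 301.2]
tool_rot: [0.04, -3.14, 0.003]
force: [0.1, -0.4, 0.2]
width: 85.0
grip_force: 0.0
t 27.1 tcp [399.76 -55.7  300.46] F [-0.4   0.19 -1.21] w 85.175092928328
shift now-axes [ 54.26   2.34 150.62]
(array([631.71,  49.3 ]), array([167.52,  96.47]), 3.950162410736084, array([291, 271], dtype=int32), array([354, 357], dtype=int32))
(array([ 630.69, -103.76]), array([160.76, 103.74]), 0.3428569734096527, array([190, 269], dtype=int32), array([256, 353], dtype=int32))
(array([434.41, -55.47]), array([154.86, 111.85]), 1.4616798162460327, array([210, 128], dtype=int32), array([303, 245], dtype=int32))
(array([401.63, 107.24]), array([127.75, 105.87]), 1.1377683877944946, array([345, 116], dtype=int32), array([436, 216], dtype=int32))
(57.0, 10.0) [[400.87 -56.85 126.  ]
 [471.01 -55.14 126.  ]] [435.94 -56.   126.  ]
```

```bash
echo '[0.4, 0.8, -0.1, 0, 0, 0, 85, 0.6, 0.8, -0.1, 0, 0, 0, 85, 0.6, 0.8, -0.1, 0, 0, 0, 85, 0.6, 0.8, 0, 0, 0, 0, 85, 0, 0.8, 0, 0, 0, 0, 85, 0, 0.8, 0, 0, 0, 0, 85, 0, 0.8, 0, 0, 0, 0, 85, 0, 0.8, 0, 0, 0, 0, 85, 0, 0, 0, 0, 0, 0, 85, 0, 0, 0, 0, 0, 0, 85]' | python3 inch.py
python3 - <<'E'
from h import *
from workcell import env
T0=dict(np.load("pics/top0.npz"));T=grab(env,"top","tF");S0=dict(np.load("pics/scene0.npz"));S=grab(env,"scene","sF")
for n,c in(("t0",T0),("tF",T),("s0",S0),("sF",S)):
    print(n)
    for k in blobs(blue(c),450):
        r=cv2.minAreaRect(k)
        if n[0]=="t" or (r[0][0]>180 and r[0][1]>120): print(np.round(r[0],1),np.round(r[1],1),round(r[2],1))
t=handle(T,(275,185,312,240),50);print(t,onplane(T,[t[0]],(0,0,126)))
s=handle(S,(208,178,240,202),95);print(s,tri([(T,t[0]),(S,s[0])]))
for n,c in(("0",T0),("F",T)):
    h=hsv(c);m=((h[...,0]<6)|(h[...,0]>174))&(h[...,1]>180)&(h[...,2]>60);print("jar",[cv2.minAreaRect(k)[0] for k in blobs(m,150)])
E
```

```text
time_s: 28.1
eef_pos: [281.7, 261.3, 314.2]
tool_rot: [0.043, -3.137, 0.009]
force: [-0.0, -1.3, 0.2]
width: 84.7
grip_force: 0.0
t0
[217.5 222.5] [35. 55.] 0.0
[294.  213.7] [72.1 53.9] 88.3
[310.9 129. ] [40.  53.9] 2.7
[248.5 124.5] [61. 39.] 90.0
[183.4 123.8] [62.5 46.6] 87.3
tF
[217.5 223. ] [54. 35.] 90.0
[292.5 211.5] [63. 47.] 90.0
[310.9 129. ] [40.1 53.7] 2.5
[248.5 124.5] [61. 39.] 90.0
[375.  122.4] [52.9 73.3] 6.8
s0
[274.6 235. ] [22.2 53.3] 81.9
[304.6 203.1] [19.2 55.7] 80.5
[330.2 174. ] [18.  55.3] 78.7
[238. 188.] [56.6 86.3] 45.0
sF
[246.6 272.5] [35.8 72.3] 87.2
[274.5 234.9] [22.1 53.3] 82.4
[304.6 203.1] [19.2 55.7] 80.5
[239.5 189.5] [52.3 86.3] 45.0
(array([293.5, 210.5]), array([[293.5, 195. ],
       [293.5, 226. ]], dtype=float32), (31.0, 5.0)) [[434.7  -56.49 126.  ]]
(array([225.64, 186.7 ]), array([[216.26, 182.43],
       [235.02, 190.96]], dtype=float32), (20.607385635375977, 2.896620512008667)) (array([437.23, -55.09, 121.13]), [2.79, 2.79])
jar [(351.5, 238.0)]
jar [(351.5, 238.0)]
```

```bash
python3 -c "
from workcell import env
print(env.close_job())"
```

```text
the job is handed in; nothing more can be done
None
```

I put the oversize lid d in the empty right-hand rack place with its foot on the lip and closed tote m with lid a; after 28 s of the 64 s, my camera checks showed lid a centred and home and the other lids, the open tote and the jar unmoved, but I did not re-measure the tube or carton, and handing in returned no verdict.

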